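# Lean the cover plate and hold the camera focus on the third click

### The job

Take the blue cover plate out of the rack and lean it back against both orange prongs of the rest, centred, with its bottom edge in the trough behind the black lip, and let go of it. Then take the red knob of the camera's focus lever and advance it toward the plate by exactly three clicks from its rest stop, never running past the third, and finish while still holding the knob there, because the lever springs back when let go. Leave the other plate and everything else on the bench where they are.

Things in the scene. Friction and masses are not known exactly. Their poses are not given: they have to be found in the camera images.
- cover_plate: The blue plate: 90 mm wide (its x), 8 mm thick (its y), 125 mm tall (its z), 0.2 kg give or take, a dark window in the middle of either face (both faces are alike). Origin: middle of its bottom edge face. At the start it stands upright in one of the rack's two slots, its top edge free. It stays the same end up.
- cover_plate_top (a point): Middle of the blue plate's top edge face, 125 mm above its origin.
- spare_plate: A bare aluminium plate of the same size, in the rack's other slot, faces 60 mm from the blue plate, centre to centre; it stays where it is. Origin as for the blue plate.
- plate_rack: Fixed rack with two slots for upright plates, footprint 110 mm (x) by 105 mm (y). The slots run along its x at y = -30 and +30 mm, are 12 mm wide, their floor is 8 mm and their walls' tops 41 mm above the worktop. Plates are drawn out straight up. Origin: under its centre, at worktop height.
- plate_rest: Fixed rest with two orange prongs leaning back toward its +y by 18 degrees (0.314 rad). Origin on the worktop, x along its width, z up; axes as the world's at yaw 0. Prongs 88 mm long, 14 mm wide, at x = -32 and +32 mm. Floor 8 mm above the worktop. Black lip at y = -12 to -6 mm, top 16 mm above the worktop, in front of the 14 mm wide trough between lip and prongs.
- rest_foot (a point): Middle of the line where the prongs' front (-y) faces meet the rest's floor: 8 mm behind the rest's origin (+y) and 8 mm up. From here the front faces rise at 18 degrees from the vertical, toward the rest's +y. With the blue plate leaned well, the lower rear edge of the plate is near here and the plate's origin about 4 mm in front of and 1 mm above this point.
- camera_unit: Fixed inspection camera that looks along its +y at the rest's plate: base 110 x 100 mm, black camera box with lens on its +x half (top at 82 mm), focus lever on its -x half (toward the robot). Origin: under its centre, at worktop height.
- lever_pivot (a point): Point on the focus lever's upright turning axis, 52 mm above the worktop.
- focus_knob: Red upright knob, 18 to 19 mm across and 42 mm tall, at the free end of the focus lever, 85 mm from the turning axis. Origin: centre of its foot, 52 mm above the worktop (top at 94 mm). The steel lever arm, 12 mm wide, runs from below the knob to the pivot, its top 54.5 mm above the worktop. The knob turns freely on its pin.
- focus_lever (a joint): Lever angle (rad): 0 at its rest stop (start), grows as the knob goes to the camera unit's +y (clockwise from above), end stop 1.2. Clicks every 0.24 (20 mm at the knob); third click 0.72. A spring always pushes back, at the knob about 2 to 9 N: the push falls steadily within each click and jumps up by about 4 N as the lever drops into the next notch. Let go, it springs back to 0.
- oil_bottle: Bystander: white oil bottle with a red nozzle, 42 mm across, 126 mm tall, origin under its centre.
- screw_box: Bystander: small brown carton, 45x64x41 mm, origin under its centre.
- spur_gear: Bystander: steel spur gear lying flat, 52 mm across, 20 mm high, origin under its centre.
- tape_roll: Bystander: black roll of tape lying flat, 63 mm across, 18 mm high, origin under its centre.
- marker: Bystander: blue marker pen lying down, 130 mm long, 18 mm thick.
- disc_piece: Bystander: round aluminium disc lying flat, 38 mm across, 18 mm high, origin under its centre.

How it is judged:
On the way, in this order (a step that is already met when the one before it is completed fails the run):
1. the blue plate leans against the prongs, released (angle between cover_plate's own z axis and vertical between 0.2 and 0.5 rad and y of cover_plate_top in the frame of plate_rest above 0.02 m and x of cover_plate in the frame of plate_rest between -0.018 and 0.018 m and y of cover_plate in the frame of plate_rest between -0.008 and 0.012 m and z of cover_plate in the frame of plate_rest below 0.02 m and angle between the x axis of cover_plate and the x axis of plate_rest, either way round below 0.15 rad and contact force between cover_plate and plate_rest above 0.3 N and contact force between cover_plate and the arm below 0.1 N and contact force between cover_plate and the fingers below 0.1 N and linear speed of cover_plate below 0.02 m/s), for 0.2 s.
2. the focus lever is held on its third click (value of joint focus_lever between 0.63 and 0.81 rad and velocity of joint focus_lever between -0.15 and 0.15 rad/s and contact force between the fingers and focus_knob above 0.7 N), for 0.2 s.
At the end, for the whole second after the job is handed in: Blue plate leans 0.2 to 0.5 rad back on the prongs, bottom edge in the trough, within 18 mm of centred and 0.15 rad of square, at rest, untouched; focus lever within 0.09 rad of the third click (0.72), still, the fingers pressing on its red knob (all of step 1 and all of step 2); the arm keeps its last pose, push and grip.
It fails at once if the focus lever runs past the third click (beyond 0.85 rad) (value of joint focus_lever above 0.85 rad).
It fails at once if the spare plate is moved by more than 20 mm (distance of spare_plate from where it was at the start of the episode above 0.02 m).
It fails at once if a bystander is moved by more than 30 mm (distance of any of oil_bottle, screw_box, spur_gear, tape_roll, marker, disc_piece from where it was at the start of the episode above 0.03 m).
It also fails if it takes over 64 s, if anything falls off the work surface, if the arm or the gripper's body presses on something with over 40 N, if the wrist force passes 120 N, or if a joint passes its speed limit or range.

### The arm

A 6-joint arm with a two-finger parallel gripper is mounted at the origin on a cart in front of the work surface, level with it; the furniture and walls round the work are solid. World frame = base frame: x ahead of the robot, y to its left, z up, the work surface at z = 0. Lengths are in m, angles in rad, forces in N, time in s.
With the tool pointing down it reaches from about 0.375 to 0.9 m from the base axis. Payload 3.1 kg.
Tool frame: the origin (TCP) lies on the mounting face of the last link; the fingertips stand 182 mm ahead of it and the grasp point (between the pads) lies 164 mm ahead of it (arm.pinch_z is the z of the grasp point in the tool frame, in m); z points along the fingers, y is the line along which they close (so a half turn about z gives the same grasp; the last joint's range is limited). The gripper opens to 87 mm and grips with 3 to 60 N. Pads are 19 mm wide; open, the fingers measure 117 mm over their backs; the gripper's body (75 mm by 190 mm) begins 51 mm behind the grasp point.
Start: joints at [-1.429, 0.527, 1.433, -0, 1.181, -0.178], TCP at [0.197, -0.593, 0.405] pointing down, gripper open.
Joint ranges: [-3.08, 3.08], [-0.75, 2.2], [0.22, 2.44], [-1.43, 4.57], [0, 2.65], [-2.85, 2.85]. Speed limits (rad/s): [2.79, 2.79, 3.14, 3.14, 3.14, 3.14].

### API

Orientations are given as a unit quaternion [x, y, z, w].
In Python, from cell import arm, hand, kin, monitor, vision, workorder gives the robot as it stands. The module is installed in compiled form; this text tells all that it offers. Calls block until the motion is done:
- arm.reach(position, orientation): joint-space move of the TCP to a pose.
- arm.servo_line(position, orientation=None, velocity=0.15): straight line of the TCP; orientation=None keeps the orientation; velocity is the mean speed in m/s.
- arm.movej(angles): joint-space move.
- hand.move_gripper(opening, squeeze=None): finger opening in m; squeeze is the grip in N (None keeps the last); returns when the fingers have stopped.
- arm.wait(seconds).
- kin.solve_ik(position, orientation): joint angles nearest the present ones, or None.
- monitor.get_obs(): the state.
- vision.grab_frame(name): name is "scene" or "top"; returns (picture, depth): 400x640x3 uint8, red, green, blue; 400x640 float32, m along the optical axis (not along the pixel's ray), 0 where there is no reading.
- vision.camera_info(name): a dict with "intrinsics" (3x3 intrinsics, pixels), "camera_from_world" (4x4, takes a point from world to camera coordinates). Camera axes: x right, y up, looking along -z (the intrinsics and any distortion apply to the point x, -y, -z); pixel columns grow to the right and rows downward; lengths in m; the calibration is good to about 2 mm. A picture is of the moment at which its call begins. camera_info takes no time and is no camera call.
A pose or a line that the arm cannot do raises arm.PlanningError and nothing moves.
- workorder.hand_in(): hands the job in; it is judged then, once.
The state is a dict: "t": time; "joint_positions": joint angles; "joint_vel": joint speeds; "joint_torque": joint torques, N m; "tcp_pos": TCP position; "ee_rot": TCP orientation; "wrist_force": force on the tool from outside, world axes, zero at the start; "torque": the same for the moment, N m; "gripper_width": finger opening in m; "grasp_force": force on a finger pad.
Only numpy, scipy, OpenCV 4.12 (cv2) and the standard library are available. Lean on these libraries where they do the work, as an engineer would, in place of code of your own. Each camera call takes 0.05 s, during which the arm holds its last target. There are 200 camera calls.

## Working session

There is one attempt and no reset: what is moved stays moved. The work goes in short steps, each a Python script; the robot and the scene stay as the last script left them, time stands still between calls to the robot, and variables do not carry over. Pictures are saved under pics/ and viewed, at most 10 in all, crops included, and the job is handed in when it is done.

```bash
mkdir -p pics; cat > h.py <<'E'
import numpy as np, cv2
from cell import arm, hand, kin, monitor, vision, workorder
def grab(n):
    p,d=vision.grab_frame(n); return p,d,vision.camera_info(n)
def pts(d,ci):
    K=np.array(ci["intrinsics"]);T=np.linalg.inv(np.array(ci["camera_from_world"]))
    v,u=np.mgrid[0:d.shape[0],0:d.shape[1]]
    c=np.stack([(u-K[0,2])/K[0,0]*d,-(v-K[1,2])/K[1,1]*d,-d,np.ones_like(d)],-1)
    return (c@T.T)[...,:3]
def save(n,p): cv2.imwrite("pics/"+n+".png",p[...,::-1])
E
python3 - <<'E'
from h import *
for n in("scene","top"):
    p,d,ci=grab(n); save(n+"0",p); np.savez(n+"0.npz",p=p,d=d,w=pts(d,ci)); print({k:np.round(v,3).tolist() if not isinstance(v,str) else v for k,v in ci.items()})
print(monitor.get_obs())
E
```

```text
{'intrinsics': [[378.841, 0.0, 322.372], [0.0, 378.841, 199.939], [0.0, 0.0, 1.0]], 'camera_from_world': [[-0.458, -0.889, 0.019, 0.467], [0.413, -0.194, 0.89, -0.28], [-0.787, 0.415, 0.456, -0.605], [0.0, 0.0, 0.0, 1.0]]}
{'intrinsics': [[376.839, 0.0, 317.5], [0.0, 376.839, 198.195], [0.0, 0.0, 1.0]], 'camera_from_world': [[-0.024, -1.0, -0.0, 0.244], [0.991, -0.024, 0.129, -0.558], [-0.129, 0.003, 0.992, -1.062], [0.0, 0.0, 0.0, 1.0]]}
{'t': 0.1, 'joint_positions': array([-1.42951429e+00,  5.28377540e-01,  1.43380550e+00,  5.68310361e-06,
        1.18138964e+00, -1.78536587e-01]), 'joint_vel': array([-0.00066415, -0.00233735, -0.00251753, -0.0005438 ,  0.00111197,
        0.00021349]), 'joint_torque': array([-6.23429751e-04, -4.40985096e+01, -1.77150357e+01,  6.35422859e-02,
        5.33865974e-02, -2.99493729e-05]), 'tcp_pos': array([ 0.19645778, -0.59298488,  0.4038565 ]), 'ee_rot': array([ 9.87241416e-01,  1.59227532e-01,  2.10673844e-05, -9.89787721e-04]), 'wrist_force': array([-0.53062418, -0.16107467, -0.32786022]), 'torque': array([-0.03013947,  0.00534833,  0.02544033]), 'grasp_force': 0.0, 'gripper_width': 0.08700712196623006}
```

View pics/scene0.png

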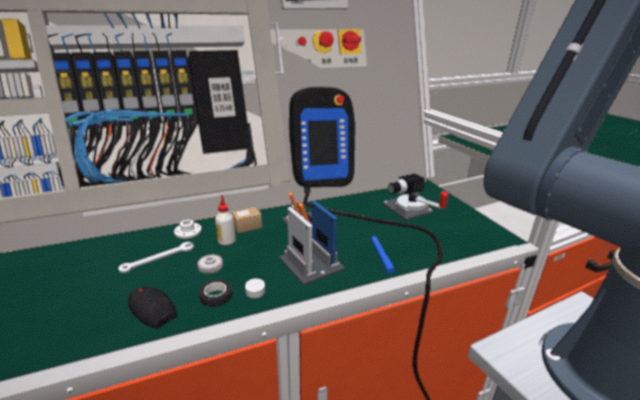

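View pics/top0.png

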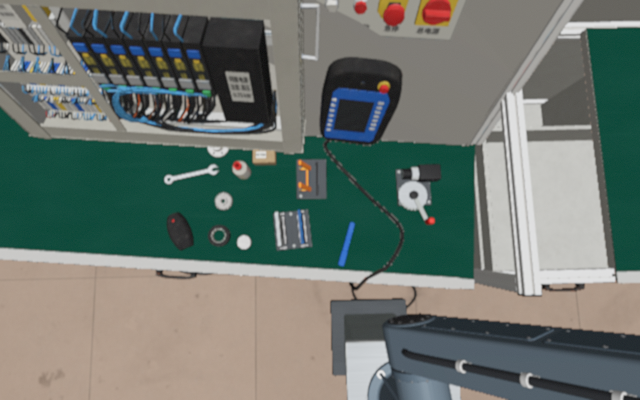

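The scene view shows the rack around (312,250), with the blue plate on its right and the spare on its left. The top view shows the blue plate at (303,228), the rest with orange prongs at (308,178), the knob at (431,221) and the lever pivot near (412,195). Next I'll measure these.

```bash
python3 - <<'E'
from h import *
t=np.load("top0.npz");p,w=t["p"],t["w"];s=np.load("scene0.npz")
hsv=cv2.cvtColor(p,cv2.COLOR_RGB2HSV);H,S,V=[hsv[...,i].astype(int) for i in range(3)]
v,u=np.mgrid[0:400,0:640]
def rep(n,m,w):
    q=w[m]; print(n,m.sum(),"med",np.median(q,0).round(4),"min",q.min(0).round(4),"max",q.max(0).round(4))
    r=cv2.minAreaRect((q[:,:2]*1000).astype(np.float32)); print("   rect",np.round(r[0],1),np.round(r[1],1),round(r[2],1)); return q
box=lambda a,b,c,d:(u>a)&(u<b)&(v>c)&(v<d)
blue=(H>95)&(H<125)&(S>120)
rep("bluetop",blue&box(270,330,200,260)&(w[...,2]>.11),w)
rep("tallAll",box(265,325,200,260)&(w[...,2]>.11),w)
rep("rack",box(265,325,200,260)&(w[...,2]>.025)&(w[...,2]<.055),w)
org=(H<20)&(S>130)&(V>120)
q=rep("orange",org&box(290,335,150,205)&(w[...,2]>.02),w)
n,l,st,c=cv2.connectedComponentsWithStats((org&box(290,335,150,205)).astype(np.uint8))
for i in range(1,n): 
  if st[i,4]>8: rep(f"or{i}{c[i].round(1)}",l==i,w)
rep("restbody",box(285,335,150,205)&(w[...,2]>.004)&(w[...,2]<.03),w)
red=((H<8)|(H>172))&(S>130)&(V>80)
rep("knob",red&box(415,445,205,235),w)
rep("knobtop",red&box(415,445,205,235)&(w[...,2]>.088),w)
rep("lever+disc",box(390,445,160,235)&(w[...,2]>.045)&(w[...,2]<.06),w)
rep("cambase",box(385,450,150,235)&(w[...,2]>.006),w)
rep("camtop",box(385,450,150,235)&(w[...,2]>.07)&~red,w)
for nm,b in dict(marker=(335,360,215,270),bottle=(230,252,155,182)).items(): rep(nm,box(*b)&(w[...,2]>.006),w)
crop=np.hstack([cv2.resize(p[145:265,255:375],(480,480),interpolation=2),cv2.resize(p[155:235,375:455],(320,480),interpolation=2)[:480]])
save("crop",cv2.resize(crop,(800,480)))
E
```

```text
bluetop 76 med [0.4784 0.2757 0.133 ] min [0.4365 0.2709 0.1135] max [0.521  0.2853 0.1367]
   rect [479.  276.5] [85.7  7. ] 7.1
tallAll 256 med [0.4721 0.3075 0.1325] min [0.4222 0.2332 0.112 ] max [0.5211 0.3439 1.1249]
   rect [469.6 289.1] [102.1 105.2] 3.8
rack 178 med [0.4751 0.2906 0.0403] min [0.4279 0.2634 0.025 ] max [0.5184 0.3369 0.0544]
   rect [473.3 300.2] [86.4 68.9] 3.9
orange 148 med [0.6325 0.264  0.0511] min [0.5879 0.2529 0.0205] max [0.6643 0.2826 0.0933]
   rect [626.  266.9] [76.1 29.7] 1.4
or1[304.4 176.2] 186 med [0.628  0.2646 0.0373] min [0.5879 0.2501 0.0022] max [0.6849 0.2875 0.0933]
   rect [636.3 268.7] [36.2 96.7] 88.8
restbody 1084 med [0.6289 0.2424 0.0083] min [0.5564 0.1768 0.004 ] max [0.7132 0.3244 0.03  ]
   rect [635.2 251.5] [145.9 156.6] 88.3
knob 56 med [ 0.487  -0.0784  0.0896] min [ 0.4784 -0.1179 -0.004 ] max [ 0.5037 -0.0713  0.0975]
   rect [491.4 -94.6] [21.5 48. ] 8.9
knobtop 34 med [ 0.486  -0.0781  0.0926] min [ 0.4801 -0.0884  0.0881] max [ 0.4943 -0.0713  0.0975]
   rect [486.9 -79.9] [17.1 13.8] 85.2
lever+disc 237 med [ 0.5461 -0.0548  0.0541] min [ 0.4917 -0.1131  0.045 ] max [ 0.6452 -0.012   0.06  ]
   rect [573.4 -48.8] [105.2 142.1] 72.8
cambase 1700 med [ 0.586  -0.0525  0.0458] min [ 0.4222 -0.1653  0.006 ] max [0.6959 0.2332 1.1249]
   rect [504.5  16.2] [173.2 430.7] 42.7
camtop 510 med [ 0.6236 -0.0721  0.0802] min [ 0.4222 -0.1184  0.07  ] max [0.6489 0.2332 1.1249]
   rect [499.6  29.9] [146.3 409.8] 40.5
marker 246 med [0.4236 0.1506 0.015 ] min [0.366  0.1239 0.0061] max [0.4905 0.2332 1.1249]
   rect [438.1 159. ] [ 91.8 120.9] 49.3
bottle 232 med [0.6455 0.4453 0.0718] min [0.4222 0.2332 0.0072] max [0.6722 0.47   1.1249]
   rect [549.3 340.7] [330.5  41. ] 47.3
```

View pics/crop.png

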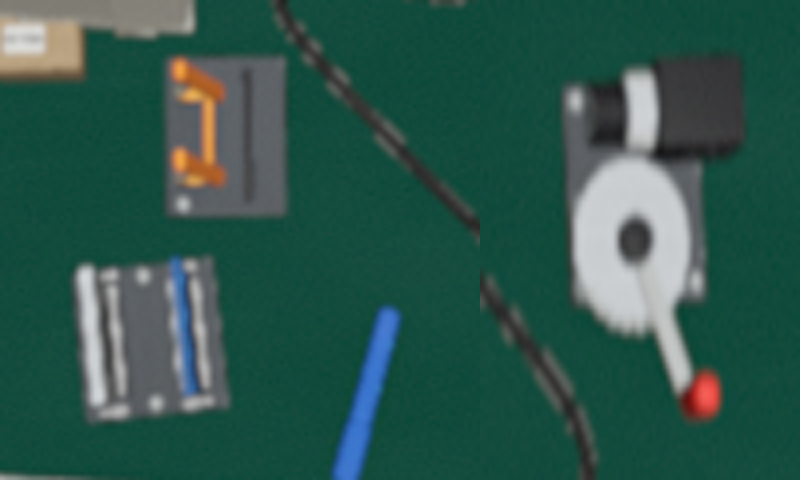

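The crop shows the rest with its prongs leaning to image left (+y) and the black lip at crop x≈248. The plate's yaw is about 4° and the rest's about 0–1°. I'll refine these by ray casting.

```bash
cat >> h.py <<'E'
def ray(u,v,z,ci):
    K=np.array(ci["intrinsics"]);T=np.linalg.inv(np.array(ci["camera_from_world"]))
    u=np.asarray(u,float);v=np.asarray(v,float)
    d=np.stack([(u-K[0,2])/K[0,0],-(v-K[1,2])/K[1,1],-np.ones_like(u)],-1)@T[:3,:3].T
    return T[:3,3]+d*((z-T[2,3])/d[...,2])[...,None]
def rect(q):
    r=cv2.minAreaRect((q[:,:2]*1000).astype(np.float32)); return np.round(r[0],1),np.round(r[1],1),round(r[2],2)
def fitline(q):
    a=cv2.fitLine((q[:,:2]*1000).astype(np.float32),cv2.DIST_HUBER,0,.01,.01).ravel(); return a.round(2), round(np.degrees(np.arctan2(a[1],a[0])),2)
E
python3 - <<'E'
from h import *
t=np.load("top0.npz");p,w=t["p"],t["w"];ci=vision.camera_info("top")
hsv=cv2.cvtColor(p,cv2.COLOR_RGB2HSV);H,S,V=[hsv[...,i].astype(int) for i in range(3)]
v,u=np.mgrid[0:400,0:640]
box=lambda a,b,c,d:(u>a)&(u<b)&(v>c)&(v<d)
def R(m,z): return ray(u[m],v[m],z,ci)
m=(H>95)&(H<125)&(S>120)&box(270,330,200,260)&(w[...,2]>.127);q=R(m,.133);print("blue",m.sum(),rect(q),fitline(q))
m=(V>150)&(S<60)&box(265,290,200,260)&(w[...,2]>.127);q=R(m,.133);print("spare",m.sum(),rect(q),fitline(q))
# rest base: grey in box (not green)
m=(S<90)&box(290,332,155,203);m=cv2.morphologyEx(m.astype(np.uint8),2,np.ones((3,3)))>0
q=R(m,.008);print("restbase",m.sum(),rect(q),q.min(0),q.max(0))
m=(V<60)&(S<90)&box(310,325,155,200);q=R(m,.016);print("lip",m.sum(),rect(q),fitline(q))
og=(H<20)&(S>130)&(V>120)&box(290,335,150,205)&(w[...,2]>.01)
for n,a in(("far",v<171),("near",v>=183),("bar",(v>=173)&(v<181))):
    q=w[og&a];o=np.argsort(q[:,2]);print(n,len(q),np.median(q,0).round(4));print((q[o][::max(1,len(o)//8)]*1000).round(0).tolist())
# pivot hub & lever
m=(V<90)&(S<90)&box(405,425,185,205)&(w[...,2]>.03);print("hub",m.sum(),np.median(w[m],0).round(4),rect(R(m,np.median(w[m][:,2]))))
m=((H<8)|(H>172))&(S>130)&(V>80)&box(415,445,205,235)&(w[...,2]>.09);print("knob",rect(R(m,.094)))
m=(V>120)&(S<60)&box(414,430,203,219)&(w[...,2]>.045)&(w[...,2]<.06);q=R(m,.0545);print("lever",m.sum(),fitline(q))
m=(w[...,2]>.4)&(w[...,2]<1)&box(150,470,0,160); q=w[m]; print("wall x min",np.percentile(q[:,0],[0,1,5]) if m.any() else None)
m=(w[...,2]>.1)&box(280,400,60,170)&(w[...,1]>.1);print("pendant",w[m].min(0),np.percentile(w[m],2,axis=0))
for b in((230,252,155,182),(250,278,145,166)):
    m=box(*b)&(w[...,2]>.03)&(w[...,2]<.14);print(np.percentile(w[m],[3,97],axis=0).round(3).tolist())
E
```

```text
blue 71 (array([478.9, 276.6]), array([85.5,  6.7]), 7.09) (array([9.9000e-01, 1.1000e-01, 4.7855e+02, 2.7644e+02], dtype=float32), np.float32(6.05))
spare 110 (array([473.1, 334. ]), array([89.8, 18. ]), 8.89) (array([1.0000e+00, 9.0000e-02, 4.7282e+02, 3.3710e+02], dtype=float32), np.float32(5.1))
restbase 969 (array([626.4, 248.1]), array([ 90.7, 122.2]), 88.6) [0.56562685 0.20132666 0.008     ] [0.6879994  0.29408721 0.008     ]Traceback (most recent call last):
  File "<stdin>", line 12, in <module>
  File "h.py", line 19, in fitline
    a=cv2.fitLine((q[:,:2]*1000).astype(np.float32),cv2.DIST_HUBER,0,.01,.01).ravel(); return a.round(2), round(np.degrees(np.arctan2(a[1],a[0])),2)
      ~~~~~~~~~~~^^^^^^^^^^^^^^^^^^^^^^^^^^^^^^^^^^^^^^^^^^^^^^^^^^^^^^^^^^^^
cv2.error: OpenCV(4.12.0) /io/opencv/modules/imgproc/src/linefit.cpp:50: error: (-215:Assertion failed) count > 0 in function 'fitLine2D_wods'
```

```bash
python3 - <<'E'
from h import *
t=np.load("top0.npz");p,w=t["p"],t["w"];ci=vision.camera_info("top")
hsv=cv2.cvtColor(p,cv2.COLOR_RGB2HSV);H,S,V=[hsv[...,i].astype(int) for i in range(3)]
v,u=np.mgrid[0:400,0:640]
box=lambda a,b,c,d:(u>a)&(u<b)&(v>c)&(v<d)
def R(m,z): return ray(u[m],v[m],z,ci)
print("V row",V[180,308:328])
b=box(312,322,163,195);uu=[];vv=[]
for r in range(164,194):
    c=V[r,312:323].astype(float);k=np.clip(np.median(c)-c-5,0,None)
    if k.sum()>5: uu.append(312+(k*np.arange(11)).sum()/k.sum());vv.append(r)
q=ray(uu,vv,.016,ci);print("lip",len(q),fitline(q),q.min(0),q.max(0))
og=(H<20)&(S>130)&(V>120)&box(290,335,150,205)&(w[...,2]>.01)
for n,a in(("far",v<171),("near",v>=183),("bar",(v>=173)&(v<181))):
    q=w[og&a];o=np.argsort(q[:,2]);print(n,len(q));print((q[o][::max(1,len(o)//8)]*1000).round(0).tolist())
m=(V<90)&(S<90)&box(405,425,185,205)&(w[...,2]>.03);print("hub",m.sum(),np.median(w[m],0).round(4),rect(R(m,np.median(w[m][:,2]))))
m=((H<8)|(H>172))&(S>130)&(V>80)&box(415,445,205,235)&(w[...,2]>.09);print("knob",rect(R(m,.094)))
m=(V>120)&(S<60)&box(414,430,203,219)&(w[...,2]>.045)&(w[...,2]<.06);q=R(m,.0545);print("lever",m.sum(),fitline(q))
m=(w[...,2]>.1)&box(280,400,60,150)&(w[...,1]>.1);print("pendant/wall xmin",np.percentile(w[m],2,axis=0))
for b in((230,252,155,182),(250,278,145,166)):
    m=box(*b)&(w[...,2]>.03)&(w[...,2]<.14);print(np.percentile(w[m],[3,97],axis=0).round(3).tolist())
E
```

```text
V row [173 100 103 104 103 103 103  95  77  79  97 103 102 104 104 103 103  97
  84  76]
lip 30 (array([ 1.0000e+00, -1.0000e-02,  6.3452e+02,  2.3119e+02], dtype=float32), np.float32(-0.44)) [0.58186504 0.23043074 0.016     ] [0.66985553 0.23203808 0.016     ]
far 76
[[684.0, 280.0, 11.0], [659.0, 271.0, 16.0], [653.0, 259.0, 24.0], [654.0, 259.0, 38.0], [661.0, 261.0, 48.0], [652.0, 267.0, 60.0], [652.0, 272.0, 76.0], [661.0, 280.0, 86.0], [660.0, 277.0, 92.0]]
near 71
[[608.0, 287.0, 11.0], [591.0, 252.0, 19.0], [611.0, 263.0, 25.0], [589.0, 263.0, 36.0], [590.0, 263.0, 49.0], [600.0, 265.0, 60.0], [589.0, 273.0, 72.0], [598.0, 272.0, 86.0], [595.0, 278.0, 90.0]]
bar 16
[[621.0, 260.0, 19.0], [642.0, 259.0, 22.0], [627.0, 260.0, 22.0], [621.0, 263.0, 23.0], [639.0, 262.0, 23.0], [636.0, 262.0, 24.0], [629.0, 262.0, 25.0], [638.0, 259.0, 26.0]]
hub 36 [ 0.5641 -0.0435  0.0565] (array([565. , -43.5]), array([17.5, 14.5]), 88.6)
knob (array([487. , -77.6]), array([13.9, 13.7]), 88.6)
lever 80 (array([ 8.8000e-01,  4.7000e-01,  5.1736e+02, -6.5740e+01], dtype=float32), np.float32(28.3))
pendant/wall xmin [0.69359765 0.10430888 0.1087173 ]
[[0.633, 0.432, 0.033], [0.666, 0.465, 0.116]]
[[0.675, 0.342, 0.036], [0.708, 0.417, 0.133]]
```

```bash
cat >> h.py <<'E'
from scipy.spatial.transform import Rotation as Ro
def quat(yaw,tilt=0,flip=False):
    return (Ro.from_euler('z',yaw,degrees=True)*Ro.from_euler('x',-tilt,degrees=True)*Ro.from_quat([1,0,0,0])*Ro.from_euler('z',180*flip,degrees=True)).as_quat()
N=np.array([0,np.sin(.314),np.cos(.314)]);F=np.array([0,-np.cos(.314),np.sin(.314)])
FOOT=np.array([.6265,.2482,.008])
QR=quat(-.5,18)
def place(up,off): return FOOT+(.004+off)*F+(.267+up)*N
GP=np.array([.4787,.2765,.275]);QG=quat(5.5)
PIV=np.array([.565,-.0435]);A0=np.arctan2(-.0776+.0435,.487-.565)
def knob(a,z=.082,r=.085): return np.array([PIV[0]+r*np.cos(A0-a),PIV[1]+r*np.sin(A0-a),z+.164])
E
python3 - <<'E'
from h import *
for f in(0,1):
  for n,p,q in(("ab",GP+[0,0,.13],quat(5.5,0,f)),("g",GP,quat(5.5,0,f)),("pl_hi",place(.09,.002),quat(-.5,18,f)),("pl",place(0,.002),quat(-.5,18,f)),
   ("k_hi",knob(0,.2),quat(0,0,f)),("k0",knob(0),quat(0,0,f)),("k3",knob(.72),quat(0,0,f))):
    s=kin.solve_ik(p,q); print(f,n,p.round(3),None if s is None else np.round(s,2))
# go above the plate
print(monitor.get_obs()["t"])
E
```

```text
0 ab [0.479 0.276 0.405] [ 0.32  0.43  1.61 -0.    1.1   1.8 ]
0 g [0.479 0.276 0.275] [ 0.32  0.62  1.73 -0.    0.8   1.8 ]
0 pl_hi [0.626 0.353 0.349] [ 0.41  0.75  1.17 -0.29  1.37  2.07]
0 pl [0.626 0.325 0.264] [ 0.37  0.82  1.26 -0.31  1.19  2.09]
0 k_hi [ 0.487 -0.078  0.364] [-0.38  0.41  1.8  -0.    0.93  1.19]
0 k0 [ 0.487 -0.078  0.246] [-0.38  0.62  1.89 -0.    0.63  1.19]
0 k3 [ 0.484 -0.018  0.246] [-0.27  0.61  1.91 -0.    0.62  1.3 ]
1 ab [0.479 0.276 0.405] [ 0.32  0.43  1.61 -0.    1.1  -1.35]
1 g [0.479 0.276 0.275] [ 0.32  0.62  1.73 -0.    0.8  -1.35]
1 pl_hi [0.626 0.353 0.349] [ 0.41  0.75  1.17 -0.29  1.37 -1.08]
1 pl [0.626 0.325 0.264] [ 0.37  0.82  1.26 -0.31  1.19 -1.05]
1 k_hi [ 0.487 -0.078  0.364] [-0.38  0.41  1.8  -0.    0.93 -1.96]
1 k0 [ 0.487 -0.078  0.246] [-0.38  0.62  1.89 -0.    0.63 -1.96]
1 k3 [ 0.484 -0.018  0.246] [-0.27  0.61  1.91 -0.    0.62 -1.84]
0.1
```

```bash
sed -i 's/flip=False/flip=True/' h.py; python3 - <<'E'
from h import *
hand.move_gripper(.04,25)
arm.reach(GP+[0,0,.13],QG)
arm.servo_line(GP+[0,0,.05],velocity=.12)
o=monitor.get_obs();print(o["t"],o["tcp_pos"],o["wrist_force"])
p,d,ci=grab("scene");p2,_,_=grab("top")
save("above",np.hstack([cv2.resize(p[120:300,220:400],(400,400)),cv2.resize(p2[150:290,220:360],(400,400))]))
E
```

```text
5.1417 [0.4790756  0.27655299 0.32543156] [-0.45515337 -0.27792867  0.98939764]
```

View pics/above.png

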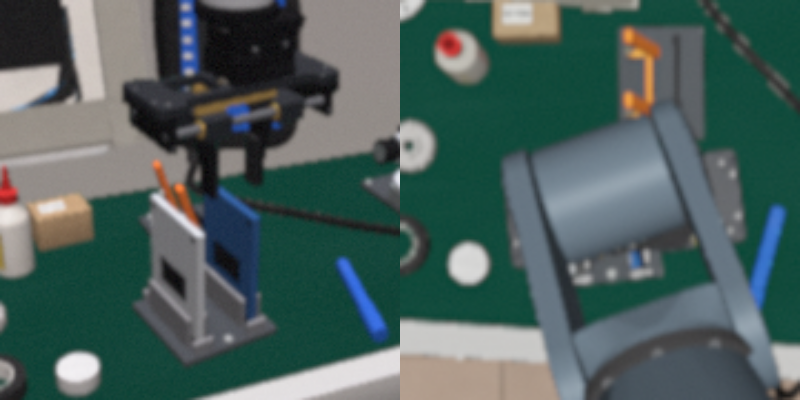

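The fingers at crop (210–255,165) straddle the blue plate's top edge, and the wide gripper body lies along the closing direction and clears the spare. Now I'll grip and lift.

```bash
python3 - <<'E'
from h import *
arm.servo_line(GP,velocity=.08)
o=monitor.get_obs();print(o["tcp_pos"],o["wrist_force"])
hand.move_gripper(0,25)
o=monitor.get_obs();print(o["gripper_width"],o["grasp_force"],o["wrist_force"])
arm.servo_line(GP+[0,0,.05],velocity=.08)
o=monitor.get_obs();print(o["gripper_width"],o["grasp_force"],o["wrist_force"])
arm.servo_line(GP+[0,0,.15],velocity=.15)
o=monitor.get_obs();print(o["t"],o["tcp_pos"],o["wrist_force"])
arm.reach(place(.11,.002),QR)
arm.servo_line(place(.03,.002),QR,velocity=.1)
o=monitor.get_obs();print(o["t"],o["tcp_pos"],place(.03,.002),o["wrist_force"],o["gripper_width"])
p,d,ci=grab("scene");p2,_,_=grab("top")
save("pre",np.hstack([cv2.resize(p[120:300,220:400],(400,400)),cv2.resize(p2[130:270,240:380],(400,400))]))
E
```

```text
[0.47888377 0.27659131 0.27513594] [0.45318345 0.16877903 0.28022555]
0.007413250585124546 24.991127718240023 [-0.22501012 -0.46941105  1.07428813]
0.008053692335194776 24.9878515326418 [-0.58161321 -0.63145523 -2.69116555]
8.2667 [0.47823808 0.27633986 0.42395479] [-1.95039578  0.01804278 -2.02350619]
9.8917 [0.62681401 0.33443574 0.29326937] [0.6265     0.33422643 0.29233159] [ 0.38592001 -0.03057395 -2.03262218] 0.007683511509637036
```

View pics/pre.png

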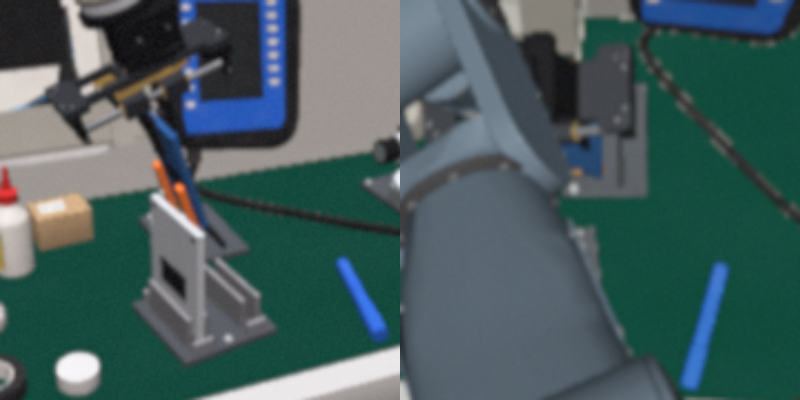

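The plate, at about crop (175,160), is held parallel to the prongs and in front of them. I'll lower it with force watching.

```bash
python3 - <<'E'
from h import *
f0=monitor.get_obs()["wrist_force"]
for up in(.015,.008,.004,.002,.001,0,-.001,-.002,-.003):
    arm.servo_line(place(up,.0015),QR,velocity=.03); o=monitor.get_obs(); df=o["wrist_force"]-f0
    print(up,o["tcp_pos"].round(4),df.round(1))
    if df[2]>4 or abs(df[1])>8: break
p,d,ci=grab("scene"); save("low",cv2.resize(p[120:300,220:400],(500,500))); print(o["t"])
E
```

```text
0.015 [0.6266 0.33   0.2777] [-0.4 -0.5  0.8]
0.008 [0.6264 0.3277 0.2709] [ 0.2 -0.7 -0.2]
0.004 [0.6264 0.3266 0.2671] [ 0.5 -0.8  0.8]
0.002 [0.6265 0.326  0.2654] [-0.  -0.5  0.9]
0.001 [0.6265 0.3257 0.2645] [-0.3 -0.9 -0.1]
0 [0.6265 0.3254 0.2635] [-0.3 -0.1  0.9]
-0.001 [0.6265 0.3253 0.2633] [-0.7  0.4  4.2]
12.3083
```

View pics/low.png

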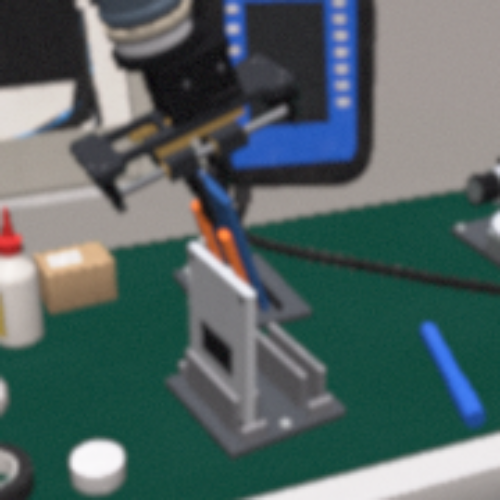

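The plate touched the floor at exactly the expected height. I'll release it and retreat along the tool axis.

```bash
python3 - <<'E'
from h import *
hand.move_gripper(.035,25); arm.wait(.4)
arm.servo_line(place(.10,.002),QR,velocity=.1)
QK=quat(0)
arm.reach(knob(0,.22),QK)
o=monitor.get_obs();print(o["t"],o["tcp_pos"])
p,d,ci=grab("top"); w=pts(d,ci)
hsv=cv2.cvtColor(p,cv2.COLOR_RGB2HSV);H,S,V=[hsv[...,i].astype(int) for i in range(3)];v,u=np.mgrid[0:400,0:640]
m=(H>95)&(H<125)&(S>120)&(u>285)&(u<335)&(v>145)&(v<210);q=w[m];print(len(q),q.min(0),q.max(0))
k=q[:,2]>.115;print("top",k.sum(),q[k].mean(0),rect(q[k]));k=(q[:,2]<.05);print("low",k.sum(),q[k].mean(0) if k.any() else"")
c,s=grab("scene")[:2]
save("leaned",np.hstack([cv2.resize(c[120:300,220:400],(400,400)),cv2.resize(p[130:270,300:440],(400,400))]))
E
```

```text
16.2 [ 0.48774976 -0.07717045  0.38406447]
521 [ 0.42218684  0.23320103 -0.00303318] [0.70360054 0.29571291 1.12490792]
top 161 [0.62155616 0.28022912 0.14375465] (array([544. , 267.2]), array([251.6,  25.9]), 9.73)
low 127 [0.62979563 0.25026243 0.03046271]
```

View pics/leaned.png

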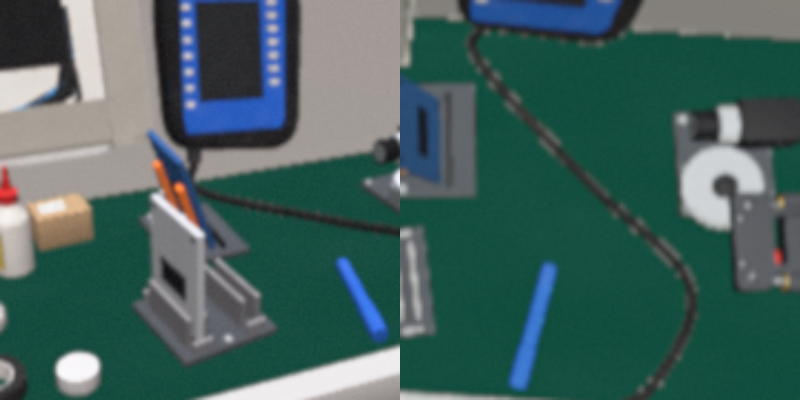

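The blue plate leans on both prongs in the trough, at left crop (185,190), and the hand is over the knob. Next I'll grip the knob and advance it along the arc.

```bash
python3 - <<'E'
from h import *
QK=quat(0)
arm.servo_line(knob(0,.12),QK,velocity=.12)
arm.servo_line(knob(0,.083),QK,velocity=.06)
o=monitor.get_obs();print(o["tcp_pos"],o["wrist_force"])
hand.move_gripper(0,25)
o=monitor.get_obs();print(o["gripper_width"],o["grasp_force"],o["wrist_force"])
for a in np.arange(.06,.725,.06):
    arm.servo_line(knob(a,.083),QK,velocity=.03);o=monitor.get_obs()
    print(round(a,2),round(o["t"],1),o["tcp_pos"].round(4),o["wrist_force"].round(1),round(o["gripper_width"],4))
p,d,ci=grab("top"); c,s,_=grab("scene")
np.savez("end.npz",p=p,d=d)
save("lev",np.hstack([cv2.resize(c[160:230,370:470],(400,280)),cv2.resize(p[150:250,360:503],(400,280))]))
E
```

```text
[ 0.48716434 -0.07757594  0.24683892] [-0.06435482  0.13647099 -0.2321693 ]
0.01840254521885169 24.999731700700067 [-0.36664395 -6.93763257 -1.09099985]
0.06 18.8 [ 0.4858 -0.0738  0.2474] [-0.6 -4.9  0.2] 0.0181
0.12 19.1 [ 0.4841 -0.0684  0.2474] [ 0.7 -4.1  1.6] 0.0182
0.18 19.5 [ 0.4828 -0.063   0.2473] [ 1.8 -1.7  3. ] 0.018
0.24 19.8 [ 0.4819 -0.0584  0.2473] [ 2.7 -4.8  1.5] 0.0182
0.3 20.1 [ 0.4813 -0.0533  0.2473] [ 2.3 -4.8  1.2] 0.0183
0.36 20.4 [ 0.4809 -0.0478  0.2473] [ 4.  -1.5  1.7] 0.0182
0.42 20.7 [ 0.4809 -0.0429  0.2472] [ 4.4 -1.9  0.7] 0.0179
0.48 21.1 [ 0.4812 -0.0384  0.2473] [ 4.5 -5.4  0.3] 0.0178
0.54 21.4 [ 0.4818 -0.0332  0.2473] [ 4.7 -4.3  0.6] 0.0181
0.6 21.7 [ 0.4826 -0.0281  0.2472] [ 4.9 -3.6  0.5] 0.0182
0.66 22.0 [ 0.4839 -0.0229  0.2473] [ 4.4 -2.4 -0.3] 0.0181
0.72 22.3 [ 0.4851 -0.0191  0.2473] [  3.  -10.3   0.7] 0.0179
```

View pics/lev.png

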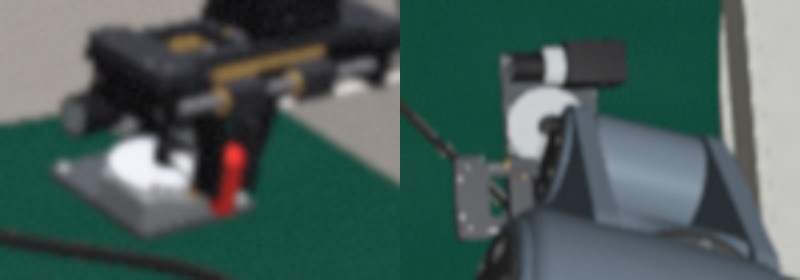

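```bash
python3 - <<'E'
from h import *
arm.wait(.5);o=monitor.get_obs();x,y,_=o["tcp_pos"]
print("lever by tcp",(A0-np.arctan2(y-PIV[1],x-PIV[0]))%(2*np.pi),o["wrist_force"],o["grasp_force"],o["gripper_width"],np.abs(o["joint_vel"]).max())
p,d,ci=grab("scene");w=pts(d,ci)
hsv=cv2.cvtColor(p,cv2.COLOR_RGB2HSV);H,S,V=[hsv[...,i].astype(int) for i in range(3)];v,u=np.mgrid[0:400,0:640]
def kn(p,w):
    hsv=cv2.cvtColor(p,cv2.COLOR_RGB2HSV);H,S,V=[hsv[...,i].astype(int) for i in range(3)]
    m=((H<8)|(H>172))&(S>130)&(V>80)&(u>400)&(u<460)&(v>180)&(v<225)&(w[...,2]>.04)&(w[...,2]<.1);return m.sum(),np.median(w[m],0)
t=np.load("scene0.npz");a=kn(t["p"],t["w"]);b=kn(p,w);print(a,b,b[1]-a[1],"expected",knob(.72)-knob(0))
E
```

```text
lever by tcp 0.7077526005000676 [ 2.89884969 -9.38522712  0.88992982] 25.00004810618961 0.01848648235920516 0.0021514788445085712
(np.int64(107), array([ 0.48295697, -0.07403777,  0.07761821])) (np.int64(84), array([ 0.4784189 , -0.0153959 ,  0.07815813])) [-0.00453807  0.05864187  0.00053992] expected [-0.00312116  0.05980523  0.        ]
```

The TCP puts the lever at about 0.71 rad, and the camera agrees: the knob moved 58.6 mm in y against 59.8 mm expected. The reading is steady, so I'm handing in.

```bash
python3 -c "
from h import *
print(workorder.hand_in())"
```

```text
the job is handed in; nothing more can be done
None
```

The job is handed in, with no verdict returned: the blue plate leans on both prongs with its bottom edge in the trough, and the gripper still holds the focus knob at the third click, at about 0.71 rad (target 0.72).

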